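# Three containers back on their own mats by way of the marble tile

## Robot

A 7-joint arm with a two-finger parallel gripper is mounted at the origin on the work surface. World frame = base frame: x ahead of the robot, y to its left, z up, the work surface at z = 0. Lengths are in m, angles in rad, forces in N, time in s.
With the tool pointing down it reaches from about 0.4 to 0.85 m from the base axis. Payload 10.4 kg.
Tool frame: the origin (TCP) lies at the very end of the fingers, on their centre line; the grasp point (between the pads) lies 19 mm behind it; z points along the fingers, y is the line along which they close (so a half turn about z gives the same grasp; the last joint's range is limited). The gripper opens to 85 mm and grips with 20 to 120 N. Pads are 22 mm wide; open, the fingers measure 114 mm over their backs; the gripper's body (76 mm by 85 mm) begins 54 mm behind the grasp point. The pads swing forward as they close: fully open they stand 13 mm farther back than shut.
Start: joints at [-1.226, 0.332, -0.065, 1.46, 0.022, 1.35, -0.088], TCP at [0.225, 0.583, 0.231] pointing down, gripper open.
Joint ranges: [-2.6, 2.6], [-0.5, 2.12], [-1.47, 1.34], [0.16, 2.42], [-1.27, 4.41], [0.06, 2.06], [-2.6, 2.6]. Speed limits (rad/s): [2.22, 2.22, 2.79, 2.79, 3.14, 3.14, 3.14].

## Interface

Orientations are given as a unit quaternion [x, y, z, w].
In Python, from workcell import * gives the robot as it stands.
- The arm moves only by the tool step_arm, never from a script. Its argument "commands" is one flat list of numbers, 7 for each row, row after row: the finger opening in mm, from 0 to 85.4, then the shift along the world's x, y, z as a fraction of full scale, then the turn, a rotation vector about the world's x, y, z as a fraction of full scale. A call has exactly 10 rows; each row is the pose to reach, as a shift and turn from the pose commanded when the call began, turning the shorter way round; what a row does not reach only later rows make up. Full scale, the value 1, is 0.6 m for a shift and pi rad for a turn. A row lasts 1/8 s, in which the tool goes at most 62.5 mm and 10.7 degrees, less where a joint would pass 70% of its speed; a pose out of reach is approached as far as the arm can. A call with a number of a shift or a turn outside -1 to 1 is refused whole. A call with a gripper value outside its range is refused whole. The fingers move at their own pace and stop on an object; "squeeze" is the grip in N (left out, the last holds). Time passes only in rows, so rows that repeat a pose let the fingers close, or fill a call up. It gives the time, the measured TCP pose, the force, the opening and the grip force at its end, in the units of the state.
- get_obs(): the state, without advancing time (a new reading comes with each control period).
- camera(name): name is "scene" or "top" or "wrist"; returns the picture (480x640x3 uint8, red, green, blue); there is no depth.
- camera_params(name): a dict with "mtx" (3x3 intrinsics, pixels), "extrinsics" (4x4, takes a point from world to camera coordinates); the wrist camera has in their place "tool_from_camera" (4x4, takes a point from camera to tool coordinates, whose origin is the TCP and whose axes are the flange's). Camera axes: x right, y down, z forward; pixel columns grow to the right and rows downward; lengths in m; the calibration is good to about 2 mm. A picture is of the moment at which its call begins: read the wrist's pose just before it. camera_params takes no time and is no camera call.
- hand_in(): hands the job in; it is judged then, once.
The state is a dict: "clock": time; "joint_pos": joint angles; "joint_velocities": joint speeds; "tau": joint torques, N m; "position": TCP position; "ee_rot": TCP orientation; "ft_force": force on the tool from outside, world axes, zero at the start; "torque": the same for the moment, N m; "grip_width": opening from 0.0 (shut) to 1.0 (fully open); "grasp_force": force on a finger pad.
Only numpy, scipy, OpenCV 4.12 (cv2) and the standard library are available. Lean on these libraries where they do the work, as an engineer would, in place of code of your own. Each camera call takes 0.05 s, during which the arm holds its last target. There are 200 camera calls.

## Task

The jar, the square tin and the wooden salt box are standing on one another's cork mats: move each to the middle of the mat of its own shape (round jar on the round mat, square tin on the square one, salt box along the oblong one, sides lined up with the mat), parking one of them upright on the middle of the empty marble tile meanwhile. The steel measuring cup ends up standing in the middle of the tile. Keep the containers and the cup upright and do not shove or knock over the pepper mill or the glass jug.

Things in the scene. Friction and masses are not known exactly. Their poses are not given: they have to be found in the camera images.
- jar_mid (a point): Round screw-top plastic jar, white with a ribbed grey lid, 56 mm across, 72 mm tall, about 0.22 kg, closed. This point is on its axis, 36 mm above its underside; z up. The lid is the top 16 mm. Starts standing on the square mat.
- tin_mid (a point): Square steel tin, 56 x 56 mm, 68 mm tall, about 0.25 kg, closed. This point is its centre, 34 mm above its underside; x and y are square to its sides, z up. Starts standing on the oblong mat.
- saltbox_mid (a point): Oblong wooden salt box, 90 mm long (x) by 50 mm wide (y), 60 mm tall, about 0.24 kg, closed. This point is its centre, 30 mm above its underside; z up. Starts standing on the round mat.
- cup_mid (a point): Open steel measuring cup, round, 54 mm across at the foot and 58 mm at the rim, 60 mm tall, wall 3 mm, about 0.14 kg, with a flat handle 12 mm wide at rim height reaching along its +x to 78 mm from the axis. This point is on the axis, 30 mm above its underside; z up. Starts standing on the bare counter.
- mat_round: Round cork mat, 102 mm across, 6 mm thick, stuck to the counter. Origin at the centre of its underside, at counter height.
- mat_square: Square cork mat, 94 x 94 mm, 6 mm thick, stuck to the counter. Origin at the centre of its underside; x and y run along its sides.
- mat_oblong: Oblong cork mat, 118 mm long (x) by 74 mm wide (y), 6 mm thick, stuck to the counter. Origin at the centre of its underside.
- tile: White marble hexagon tile, 116 mm across the flats, 10 mm thick, stuck to the counter. Origin at the centre of its underside. Empty at the start.
- mill_mid (a point): Bystander: turned brown wood pepper mill standing on the counter, 48 mm across at the foot, 118 mm tall. This point is on its axis, half-way up (59 mm).
- jug_mid (a point): Bystander: glass measuring jug standing on the counter, 82 mm across, 95 mm tall, handle to its -y reaching 73 mm from the axis. This point is on its axis, 47 mm above its underside.

How it is judged:
On the way:
1. one of the jar, tin and salt box is parked upright on the marble tile (within 35 mm of its centre) and let go (((horizontal distance between jar_mid and tile below 0.035 m and z of jar_mid in the frame of tile between 0.041 and 0.051 m and angle between jar_mid's own z axis and vertical below 0.1 rad and contact force between the fingers and jar below 0.3 N) or (horizontal distance between tin_mid and tile below 0.035 m and z of tin_mid in the frame of tile between 0.039 and 0.049 m and angle between tin_mid's own z axis and vertical below 0.1 rad and contact force between the fingers and tin below 0.3 N) or (horizontal distance between saltbox_mid and tile below 0.035 m and z of saltbox_mid in the frame of tile between 0.035 and 0.045 m and angle between saltbox_mid's own z axis and vertical below 0.1 rad and contact force between the fingers and saltbox below 0.3 N))), for 0.2 s.
At the end, for the whole second after the job is handed in: Jar on the round mat, tin on the square, salt box on the oblong, cup on the tile: each released, at rest, upright (0.1 rad) and within 15 mm of the centre of its place; tin (any side) and salt box (lengthwise) lined up with their mats within 0.25 rad (horizontal distance between jar_mid and mat_round below 0.015 m and z of jar_mid in the frame of mat_round between 0.037 and 0.047 m and angle between each of jar_mid, tin_mid, saltbox_mid, cup_mid's own z axis and vertical below 0.1 rad and linear speed of each of jar, tin, saltbox, cup below 0.02 m/s and horizontal distance between tin_mid and mat_square below 0.015 m and z of tin_mid in the frame of mat_square between 0.035 and 0.045 m and horizontal distance between saltbox_mid and mat_oblong below 0.015 m and z of saltbox_mid in the frame of mat_oblong between 0.031 and 0.041 m and horizontal distance between cup_mid and tile below 0.015 m and z of cup_mid in the frame of tile between 0.035 and 0.045 m and (angle between the x axis of tin_mid and the x axis of mat_square, either way round below 0.25 rad or angle between the x axis of tin_mid and the y axis of mat_square, either way round below 0.25 rad) and angle between the x axis of saltbox_mid and the x axis of mat_oblong, either way round below 0.25 rad); the robot touches nothing.
It fails at once if a container or the cup is tipped by more than 0.6 rad (angle between any of jar_mid, tin_mid, saltbox_mid, cup_mid's own z axis and vertical above 0.6 rad).
It fails at once if the pepper mill or the glass jug is shoved more than 25 mm or tipped by more than 0.5 rad (distance of any of mill_mid, jug_mid from where it was at the start of the episode above 0.025 m or angle between any of mill_mid, jug_mid's own z axis and vertical above 0.5 rad).
It also fails if it takes over 141 s, if anything falls off the work surface, if the arm or the gripper's body presses on something with over 40 N, if the wrist force passes 120 N, or if a joint passes its speed limit or range.

## Working session

There is one attempt and no reset: what is moved stays moved. The work goes in short steps, Python scripts to look and compute and a tool call to move; the robot and the scene stay as the last step left them, time stands still between calls to the robot, and variables do not carry over. Pictures are saved under pics/ and viewed, at most 15 in all, crops included, and the job is handed in when it is done.

Besides the shell and the picture viewer there is one more tool, called after ">>>" as a command line: name --argument value ..., lists and objects as JSON in quotes. step_arm: Moves the arm, as the interface text tells. Its arguments: {"type":"object","properties":{"commands":{"type":"array","items":{"type":"number"}},"squeeze":{"type":"number"}},"required":["commands"]}

```bash
mkdir -p pics; ls; python3 - <<'E'
from workcell import *
import cv2
o=get_obs();print({k:o[k] for k in("clock","joint_pos","position","ee_rot","ft_force","grip_width")})
for n in("top","scene"):
    cv2.imwrite(f"pics/{n}0.png",camera(n)[:,:,::-1])
    p=camera_params(n);print(n,p)
print(camera_params("wrist"))
E
```

```text
pics
{'clock': 0.0, 'joint_pos': array([-1.22557596,  0.33283099, -0.06469577,  1.46097807,  0.02163301,
        1.34992264, -0.08845856]), 'position': array([0.22461521, 0.58281693, 0.23052393]), 'ee_rot': array([ 1.82842489e-01,  9.83141955e-01, -7.16818973e-04, -8.05085167e-05]), 'ft_force': array([ 0.12746039, -0.35531514, -0.1091243 ]), 'grip_width': 0.9964809262045307}
top {'mtx': array([[478.51073388,   0.        , 319.58388539],
       [  0.        , 478.51073388, 236.1055726 ],
       [  0.        ,   0.        ,   1.        ]]), 'extrinsics': array([[ 0.00260967, -0.99999205,  0.00301403, -0.03985401],
       [-0.99845089, -0.00277314, -0.05557089,  0.53990182],
       [ 0.0555788 , -0.00286434, -0.9984502 ,  0.93102538],
       [ 0.        ,  0.        ,  0.        ,  1.        ]])}
scene {'mtx': array([[479.86013841,   0.        , 319.31693831],
       [  0.        , 479.86013841, 248.85501387],
       [  0.        ,   0.        ,   1.        ]]), 'extrinsics': array([[ 0.81747885,  0.57593983,  0.004652  , -0.41386561],
       [ 0.37759421, -0.52981657, -0.75941887, -0.17908563],
       [-0.43491486,  0.62256543, -0.65058538,  1.38275052],
       [ 0.        ,  0.        ,  0.        ,  1.        ]])}
{'mtx': array([[399.85033335,   0.        , 313.19012867],
       [  0.        , 399.85033335, 237.22278799],
       [  0.        ,   0.        ,   1.        ]]), 'tool_from_camera': array([[-7.14693365e-04, -9.58373697e-01, -2.85515928e-01,
         7.34977790e-02],
       [ 9.99999732e-01, -7.30563450e-04, -5.09266819e-05,
         4.25356369e-04],
       [-1.59780709e-04, -2.85515888e-01,  9.58373963e-01,
        -1.42963315e-01],
       [ 0.00000000e+00,  0.00000000e+00,  0.00000000e+00,
         1.00000000e+00]])}
```

View pics/top0.png

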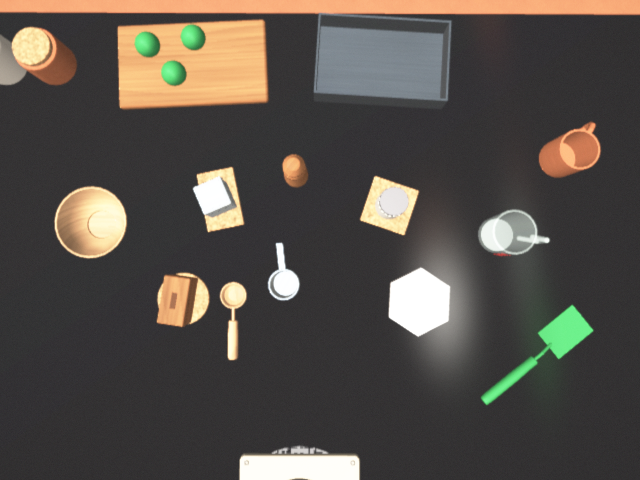

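View pics/scene0.png

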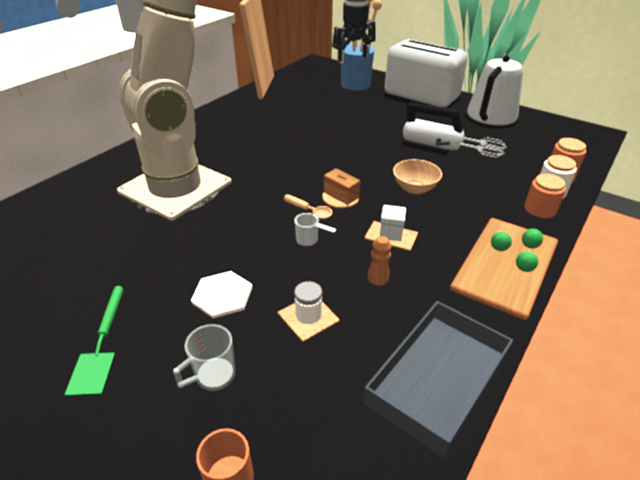

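The top view shows the square mat with the jar (390,205), the oblong mat with the tin (220,198), and the round mat with the salt box (183,298). It also shows the cup (284,285), tile (419,301), mill (294,170) and jug (508,235). The scene view agrees, and a wooden spoon lies next to the salt box.

```bash
cat > h.py <<'E'
from workcell import *
import numpy as np, cv2
from scipy.spatial.transform import Rotation as R
def cast(K,T,uv,z):
    """pixels (n,2) -> world points on plane z; T world->camera"""
    uv=np.atleast_2d(uv).astype(float)
    d=np.c_[uv,np.ones(len(uv))]@np.linalg.inv(K).T@T[:3,:3]
    c=-T[:3,:3].T@T[:3,3]
    return c+d*((z-c[2])/d[:,2])[:,None]
def cam(name):
    o=get_obs(); im=camera(name); p=camera_params(name)
    if name=="wrist":
        W=np.eye(4);W[:3,:3]=R.from_quat(o["ee_rot"]).as_matrix();W[:3,3]=o["position"]
        T=np.linalg.inv(W@p["tool_from_camera"])
    else: T=p["extrinsics"]
    return im,p["mtx"],T
def big(mask,roi):
    m=np.zeros_like(mask,np.uint8);x0,y0,x1,y1=roi;m[y0:y1,x0:x1]=mask[y0:y1,x0:x1]
    n,l,s,_=cv2.connectedComponentsWithStats(m)
    return (l==1+s[1:,4].argmax())
def rect(K,T,mask,z):
    c=cv2.findContours(mask.astype(np.uint8),cv2.RETR_EXTERNAL,cv2.CHAIN_APPROX_NONE)[0]
    P=cast(K,T,np.vstack(c)[:,0],z)[:,:2]*1000
    r=cv2.minAreaRect(P.astype(np.float32));return P,r
E
python3 - <<'E'
from h import *
im=cv2.imread("pics/top0.png");p=camera_params("top");K,T=p["mtx"],p["extrinsics"]
hsv=cv2.cvtColor(im,cv2.COLOR_BGR2HSV);H,S,V=cv2.split(hsv)
for u,v in[(375,190),(410,225),(215,222),(235,200),(200,300),(177,285),(172,322),(212,195),(220,212),(393,201),(284,285),(419,301),(294,160)]:print((u,v),hsv[v,u],end=" ")
print()
cork=(H>8)&(H<25)&(S>60)&(V>120)
for n,roi in dict(sq=(355,170,425,240),ob=(190,160,250,240),rd=(155,268,214,330)).items():
    m=big(cork,roi);P,r=rect(K,T,m,.006);c=cv2.minEnclosingCircle(P.astype(np.float32));print(n,r,c)
w=(S<60)&(V>150);P,r=rect(K,T,big(w,(380,260,460,345)),.01);print("tile",r,cv2.minEnclosingCircle(P.astype(np.float32)))
P,r=rect(K,T,big((S<70)&(V>200),(190,165,240,225)),.074);print("tin",r)
P,r=rect(K,T,big((S<70)&(V>90),(370,180,415,225)),.078);print("jar",r)
P,r=rect(K,T,big((S<70)&(V>90),(265,267,305,305)),.06);print("cup",r,cast(K,T,[[281,247],[279,244]],.058))
print("mill",cast(K,T,[[293,161]],.11),"jug",cast(K,T,[[514,232]],.09))
crop=np.hstack([cv2.resize(im[260:350,150:250],None,fx=4,fy=4),cv2.resize(im[155:245,180:280],None,fx=4,fy=4)])
cv2.imwrite("pics/c1.png",crop)
o=get_obs();print(R.from_quat(o["ee_rot"]).as_matrix().round(3))
E
```

```text
(375, 190) [ 21  88 250] (410, 225) [ 0 24 65] (215, 222) [ 21  88 251] (235, 200) [ 21  87 250] (200, 300) [ 25  67 254] (177, 285) [ 16 121 247] (172, 322) [ 15 125 243] (212, 195) [ 90   1 255] (220, 212) [ 24   9 147] (393, 201) [  0   4 235] (284, 285) [120   1 255] (419, 301) [  0   0 255] (294, 160) [ 15 129 245] 
sq ((603.3928833007812, -177.5906982421875), (95.76988220214844, 96.61753845214844), 71.2287368774414) ((603.3984985351562, -177.50592041015625), 65.76065063476562)
ob ((614.5631713867188, 161.63377380371094), (120.56507110595703, 75.89146423339844), 11.881502151489258) ((614.5311279296875, 161.85626220703125), 68.92109680175781)
rd ((415.205810546875, 231.66482543945312), (106.24510955810547, 102.8760986328125), 1.2301350831985474) ((410.50555419921875, 238.2463836669922), 59.88444519042969)
tile ((411.4327697753906, -236.19515991210938), (120.81470489501953, 135.5877685546875), 26.319761276245117) ((412.31219482421875, -236.70260620117188), 68.64497375488281)
tin ((618.5230712890625, 161.48130798339844), (71.17745208740234, 61.95843505859375), 23.89921760559082)
jar ((595.6209106445312, -172.25234985351562), (72.6543960571289, 81.91918182373047), 0.1635463982820511)
cup ((447.5534362792969, 29.05685043334961), (59.59853744506836, 59.342613220214844), 45.30323028564453) [[0.51685373 0.03438037 0.058     ]
 [0.52250034 0.03818978 0.058     ]]
mill [[0.66952723 0.0099125  0.11      ]] jug [[ 0.54431891 -0.39267418  0.09      ]]
[[-0.933  0.36  -0.   ]
 [ 0.36   0.933 -0.001]
 [-0.    -0.001 -1.   ]]
```

View pics/c1.png

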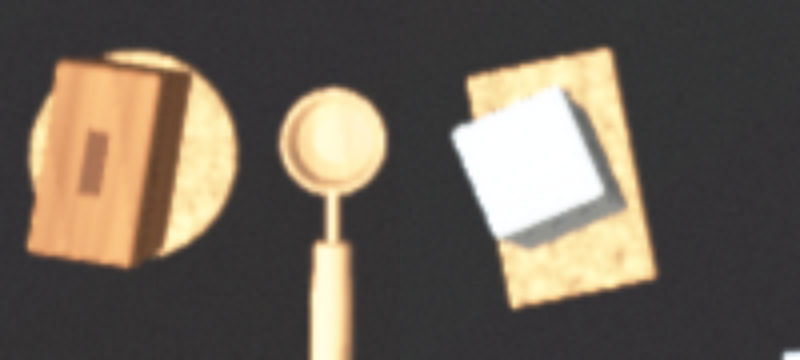

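The crop shows the salt box's top face corners at (164,274), (189,277), (182,327), (157,322). The tin's top corners are at (193,188), (220,176), (231,202), (204,214), and the round mat's centre is near (183.5,298). I'm setting out towards the jar.

>>> step_arm --commands '[85,0.367,-0.833,0.03,0,0,0,85,0.367,-0.833,0.03,0,0,0,85,0.367,-0.833,0.03,0,0,0,85,0.367,-0.833,0.03,0,0,0,85,0.367,-0.833,0.03,0,0,0,85,0.367,-0.833,0.03,0,0,0,85,0.367,-0.833,0.03,0,0,0,85,0.367,-0.833,0.03,0,0,0,85,0.367,-0.833,0.03,0,0,0,85,0.367,-0.833,0.03,0,0,0]' --squeeze 40

```text
clock: 1.35
position: [0.4458, 0.08, 0.2494]
ee_rot: [0.186, 0.983, -0.0, 0.0]
ft_force: [-0.4, 0.3, -0.4]
grip_width: 0.989
grasp_force: 0.0
```

>>> step_arm --commands '[85,0.25,-0.428,0,0,0,0,85,0.25,-0.428,0,0,0,0,85,0.25,-0.428,0,0,0,0,85,0.25,-0.428,0,0,0,0,85,0.25,-0.428,0,0,0,0,85,0.25,-0.428,0,0,0,0,85,0.25,-0.428,0,0,0,0,85,0.25,-0.428,0,0,0,0,85,0.25,-0.428,0,0,0,0,85,0.25,-0.428,0,0,0,0]'

```text
clock: 2.6
position: [0.5949, -0.1727, 0.2496]
ee_rot: [0.182, 0.983, 0.0, 0.0]
ft_force: [-0.6, 0.1, -0.4]
grip_width: 0.992
grasp_force: 0.0
```

```bash
python3 - <<'E'
from h import *
p=camera_params("top");K,T=p["mtx"],p["extrinsics"]
print("round",cast(K,T,[[183.5,298.3]],.006))
for n,c,z in(("salt",[(164.25,274.5),(189.5,277.5),(182,327),(156.75,322)],.066),("tin",[(193,188),(220,176.5),(231.25,202.5),(204.25,214.5)],.074)):
    P=cast(K,T,c,z)[:,:2]*1000;print(n,P.mean(0).round(1),cv2.minAreaRect(P.astype(np.float32)))
o=get_obs();print(o["clock"],o["position"],o["joint_pos"].round(2))
im,K,T=cam("wrist");cv2.imwrite("pics/w1.png",im[:,:,::-1])
E
```

```text
round [[0.41642003 0.23071768 0.006     ]]
salt [417.4 233.1] ((416.9103088378906, 233.24310302734375), (47.637001037597656, 92.09735107421875), 82.3602066040039)
tin [612.1 162. ] ((612.0628051757812, 161.8950653076172), (54.06226348876953, 54.69135284423828), 23.703975677490234)
2.6 [ 0.59491954 -0.17268594  0.2496185 ] [-0.31  0.36  0.68  1.48 -0.22  1.38  1.58]
```

View pics/w1.png

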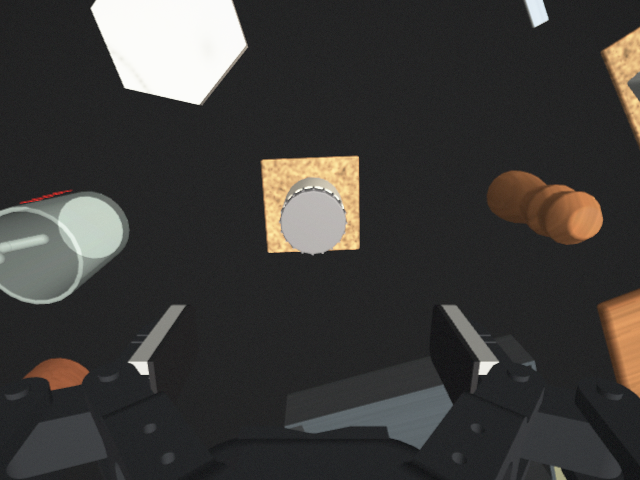

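The wrist view shows the jar lid at (313,222) with radius about 32 px, and the square mat's corners at (262,159), (358,156), (359,249), (268,252). The mill is well to the right and the jug to the left.

```bash
python3 - <<'E'
from h import *
o=get_obs();p=camera_params("wrist");K=p["mtx"]
W=np.eye(4);W[:3,:3]=R.from_quat(o["ee_rot"]).as_matrix();W[:3,3]=o["position"];T=np.linalg.inv(W@p["tool_from_camera"])
print("jar",cast(K,T,[[313,222]],.078)); P=cast(K,T,[(262,159),(358,156),(359,249),(268,252)],.006)[:,:2]*1000
print(cv2.minAreaRect(P.astype(np.float32)),P.mean(0))
print(cast(K,T,[[93,8],[125,88],[201,105],[247,45]],.01))
E
```

```text
jar [[ 0.6019289  -0.17519711  0.078     ]]
((603.1331176757812, -176.8839874267578), (92.76286315917969, 93.55425262451172), 70.89894104003906) [ 603.1940585  -176.97302825]
[[ 0.37522288 -0.28870715  0.01      ]
 [ 0.4416666  -0.29432366  0.01      ]
 [ 0.47931681 -0.23695304  0.01      ]
 [ 0.44876571 -0.17787491  0.01      ]]
```

>>> step_arm --commands '[85,0.0117,-0.004,-0.1,0,0,0,85,0.0117,-0.004,-0.2,0,0,0,85,0.0117,-0.004,-0.3,0,0,0,85,0.0117,-0.004,-0.376,0,0,0,85,0.0117,-0.004,-0.376,0,0,0,40,0.0117,-0.004,-0.376,0,0,0,40,0.0117,-0.004,-0.376,0,0,0,40,0.0117,-0.004,-0.376,0,0,0,40,0.0117,-0.004,-0.376,0,0,0,40,0.0117,-0.004,-0.376,0,0,0]' --squeeze 40

```text
clock: 3.9
position: [0.6036, -0.1763, 0.0266]
ee_rot: [0.183, 0.983, 0.0, 0.002]
ft_force: [-1.5, -0.5, 4.6]
grip_width: 0.644
grasp_force: 41.8
```

>>> step_arm --commands '[40,0,0,0.1,0,0,0,40,-0.08,-0.025,0.1,0,0,0,40,-0.16,-0.05,0.1,0,0,0,40,-0.24,-0.076,0.1,0,0,0,40,-0.318,-0.101,0.1,0,0,0,40,-0.318,-0.101,0.1,0,0,0,40,-0.318,-0.101,0.05,0,0,0,40,-0.318,-0.101,0.02,0,0,0,40,-0.318,-0.101,0.009,0,0,0,40,-0.318,-0.101,0.009,0,0,0]'

```text
clock: 5.15
position: [0.4123, -0.2366, 0.0304]
ee_rot: [0.183, 0.983, 0.0, 0.001]
ft_force: [-0.3, -1.2, -2.9]
grip_width: 0.645
grasp_force: 45.6
```

```bash
python3 - <<'E'
from h import *
im,K,T=cam("scene");cv2.imwrite("pics/s1.png",cv2.resize(im[200:400,150:420,::-1],None,fx=2,fy=2))
E
```

```text
(no output)
```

View pics/s1.png

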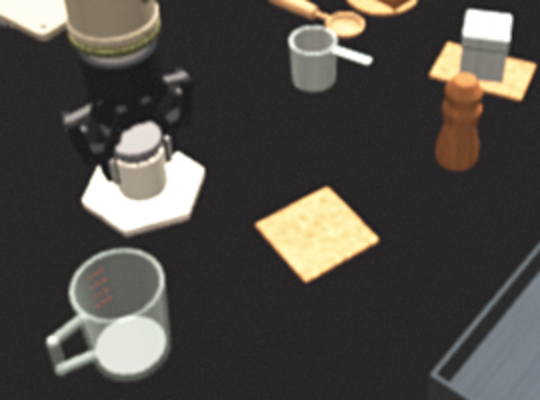

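The picture shows the jar upright in the fingers over the middle of the tile, with the square mat empty. I'll release it and go to the tin.

>>> step_arm --commands '[40,0,0,-0.003,0,0,0,85,0,0,-0.003,0,0,0,85,0,0,-0.003,0,0,0,85,0,0,-0.003,0,0,0,85,0,0,0.1,0,0,0,85,0,0,0.2,0,0,0,85,0.03,0.06,0.27,0,0,-0.05,85,0.08,0.16,0.27,0,0,-0.1,85,0.12,0.24,0.27,0,0,-0.15,85,0.16,0.32,0.27,0,0,-0.2]'

```text
clock: 6.45
position: [0.5079, -0.0421, 0.1914]
ee_rot: [0.48, 0.877, 0.0, 0.0]
ft_force: [-0.2, -0.2, 0.6]
grip_width: 0.992
grasp_force: 0.0
```

>>> step_arm --commands '[85,0.04,0.08,0,0,0,-0.051,85,0.08,0.16,0,0,0,-0.051,85,0.12,0.24,0,0,0,-0.051,85,0.173,0.344,0,0,0,-0.051,85,0.173,0.344,0,0,0,-0.051,85,0.173,0.344,0,0,0,-0.051,85,0.173,0.344,0,0,0,-0.051,85,0.173,0.344,0,0,0,-0.051,85,0.173,0.344,0,0,0,-0.051,85,0.173,0.344,0,0,0,-0.051]'

```text
clock: 7.7
position: [0.6109, 0.1618, 0.1913]
ee_rot: [0.547, 0.837, 0.0, 0.0]
ft_force: [0.5, 0.6, 0.0]
grip_width: 0.994
grasp_force: 0.0
```

```bash
python3 - <<'E'
from h import *
o=get_obs();print(o["position"],R.from_quat(o["ee_rot"]).as_matrix()[:,1],o["joint_pos"].round(2))
im,K,T=cam("wrist");cv2.imwrite("pics/w2.png",im[:,:,::-1])
im,K,T=cam("top");cv2.imwrite("pics/t2.png",im[:,:,::-1])
m=im[:,:,0];print([im[v,u] for u,v in[(419,301),(419,290),(415,285),(400,300)]])
E
```

```text
[0.61088824 0.16178806 0.19130685] [9.15474556e-01 4.02375751e-01 3.04962444e-04] [-0.71  0.39  0.5   1.52 -0.19  1.28  0.22]
[array([192, 187, 186], dtype=uint8), array([151, 143, 134], dtype=uint8), array([252, 252, 251], dtype=uint8), array([253, 252, 251], dtype=uint8)]
```

View pics/w2.png

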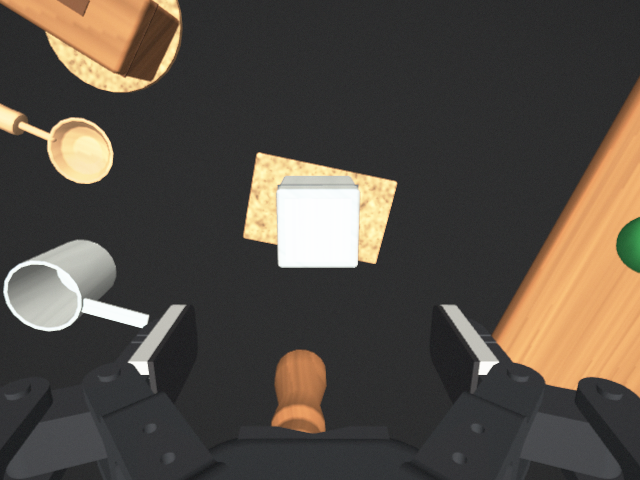

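View pics/t2.png

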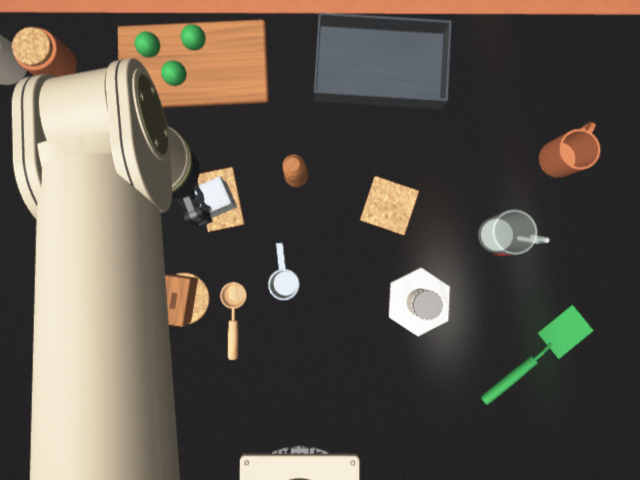

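The wrist view shows the tin's top square at (277..358, 186..267), aligned with the fingers, and the oblong mat's corners at (257,153), (397,182), (376,264), (243,238). The top view shows the jar standing alone on the tile with its lid at (428,305).

```bash
python3 - <<'E'
from h import *
o=get_obs();p=camera_params("wrist");K=p["mtx"]
W=np.eye(4);W[:3,:3]=R.from_quat(o["ee_rot"]).as_matrix();W[:3,3]=o["position"];T=np.linalg.inv(W@p["tool_from_camera"])
for c,z in(([(277,186),(358,186),(358,267),(278,267)],.074),([(257,153),(397,182),(376,264),(243,238)],.006)):
    P=cast(K,T,c,z)[:,:2]*1000;print(cv2.minAreaRect(P.astype(np.float32)),P.mean(0))
p=camera_params("top");print("jar",cast(p["mtx"],p["extrinsics"],[[428,305]],.082))
E
```

```text
((612.6043090820312, 165.70635986328125), (55.54777908325195, 56.527347564697266), 23.688854217529297) [612.36230211 165.59894571]
((615.3994140625, 162.94093322753906), (117.45038604736328, 73.1701431274414), 12.039551734924316) [615.25101044 162.87394558]
jar [[ 0.41099242 -0.23625729  0.082     ]]
```

>>> step_arm --commands '[85,0.0025,0.005,-0.06,0,0,0,85,0.0025,0.005,-0.16,0,0,0,85,0.0025,0.005,-0.24,0,0,0,85,0.0025,0.005,-0.28,0,0,0,85,0.0025,0.005,-0.28,0,0,0,40,0.0025,0.005,-0.28,0,0,0,40,0.0025,0.005,-0.28,0,0,0,40,0.0025,0.005,-0.28,0,0,0,40,0.0025,0.005,-0.28,0,0,0,40,0.0025,0.005,-0.28,0,0,0]'

```text
clock: 9.05
position: [0.6135, 0.1653, 0.025]
ee_rot: [0.547, 0.837, 0.001, 0.001]
ft_force: [-0.8, -0.6, 7.1]
grip_width: 0.652
grasp_force: 44.4
```

>>> step_arm --commands '[40,0,0,0.1,0,0,0,40,0,0,0.2,0,0,0,40,0,0,0.26,0,0,0,40,-0.02,-0.09,0.26,0,0,-0.05,40,-0.04,-0.19,0.26,0,0,-0.1,40,-0.04,-0.28,0.26,0,0,-0.15,40,-0.04,-0.38,0.26,0,0,-0.2,40,-0.0165,-0.48,0.26,0,0,-0.237,40,-0.0165,-0.57,0.26,0,0,-0.237,40,-0.0165,-0.57,0.26,0,0,-0.237]'

```text
clock: 10.3
position: [0.6008, -0.1834, 0.1797]
ee_rot: [0.816, 0.578, -0.001, 0.001]
ft_force: [-0.4, 1.1, -3.7]
grip_width: 0.648
grasp_force: 45.2
```

```bash
python3 - <<'E'
from h import *
o=get_obs();print(o["position"],R.from_quat(o["ee_rot"]).as_matrix()[:,1],o["joint_pos"].round(2))
E
```

```text
[ 0.60081296 -0.18335233  0.17965069] [ 9.43307380e-01 -3.31919204e-01  9.09918437e-04] [-0.34  0.44  0.75  1.56 -0.31  1.26  0.11]
```

>>> step_arm --commands '[40,0,0,-0.1,0,0,0,40,0,0,-0.2,0,0,0,40,0,0,-0.24,0,0,0,40,0,0,-0.258,0,0,0,40,0,0,-0.258,0,0,0,85,0,0,-0.259,0,0,0,85,0,0,-0.259,0,0,0,85,0,0,-0.259,0,0,0,85,0,0,-0.15,0,0,0,85,0,0,-0.05,0,0,0]'

```text
clock: 11.55
position: [0.6021, -0.1769, 0.15]
ee_rot: [0.814, 0.581, -0.001, -0.0]
ft_force: [1.3, 0.1, 1.2]
grip_width: 0.993
grasp_force: 0.0
```

>>> step_arm --commands '[85,-0.02,0.03,0.085,0,0,0.055,85,-0.06,0.1,0.085,0,0,0.11,85,-0.1,0.2,0.085,0,0,0.165,85,-0.14,0.29,0.085,0,0,0.22,85,-0.18,0.38,0.085,0,0,0.275,85,-0.22,0.47,0.085,0,0,0.33,85,-0.26,0.56,0.085,0,0,0.385,85,-0.29,0.64,0.085,0,0,0.44,85,-0.308,0.683,0.085,0,0,0.495,85,-0.308,0.683,0.085,0,0,0.55]'

```text
clock: 12.8
position: [0.4166, 0.2351, 0.1999]
ee_rot: [0.082, 0.997, 0.0, -0.0]
ft_force: [0.0, -1.4, -0.9]
grip_width: 0.995
grasp_force: 0.0
```

>>> step_arm --commands '[80,0,0,0,0,0,0.0133,80,0,0,0,0,0,0.0133,80,0,0,0,0,0,0.0133,80,0,0,0,0,0,0.0133,80,0,0,0,0,0,0.0133,80,0,0,0,0,0,0.0133,80,0,0,0,0,0,0.0133,80,0,0,0,0,0,0.0133,80,0,0,0,0,0,0.0133,80,0,0,0,0,0,0.0133]'

```text
clock: 14.05
position: [0.4177, 0.2328, 0.1997]
ee_rot: [0.066, 0.998, 0.0, -0.0]
ft_force: [0.2, 0.5, -0.3]
grip_width: 0.938
grasp_force: 0.0
```

```bash
python3 - <<'E'
from h import *
o=get_obs();print(o["position"],R.from_quat(o["ee_rot"]).as_matrix()[:,1],o["joint_pos"].round(2))
im,K,T=cam("wrist");cv2.imwrite("pics/w3.png",im[:,:,::-1])
im,K,T=cam("top");cv2.imwrite("pics/t3.png",cv2.resize(im[160:340,350:460,::-1],None,fx=3,fy=3))
E
```

```text
[0.41773672 0.23283087 0.19973958] [1.30868128e-01 9.91399781e-01 8.89719721e-05] [-0.92  0.02  0.32  1.89 -0.01  1.23  0.84]
```

View pics/w3.png

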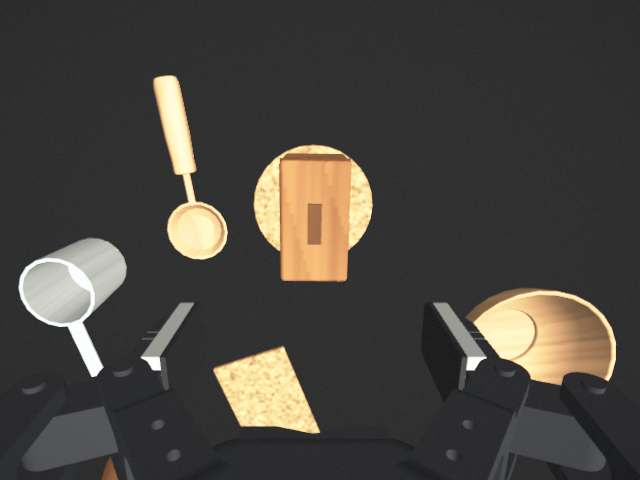

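View pics/t3.png

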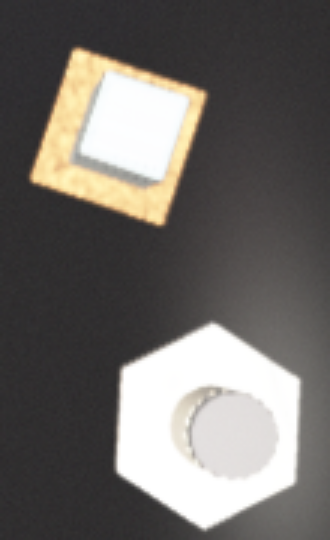

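The wrist view shows the salt box's top at (281..350, 160..281) and the round mat centred near (313,204) with radius 59 px. The spoon is clear of the box. The top crop shows the tin lined up on the square mat and the jar on the tile.

```bash
python3 - <<'E'
from h import *
o=get_obs();p=camera_params("wrist");K=p["mtx"]
W=np.eye(4);W[:3,:3]=R.from_quat(o["ee_rot"]).as_matrix();W[:3,3]=o["position"];T=np.linalg.inv(W@p["tool_from_camera"])
P=cast(K,T,[(281,160),(351,160),(347,281),(281,281)],.066)[:,:2]*1000;print("salt",cv2.minAreaRect(P.astype(np.float32)),P.mean(0))
print("round",cast(K,T,[(313,204)],.006))
p=camera_params("top");P=cast(p["mtx"],p["extrinsics"],np.array([(104,70),(190,96),(162,180),(80,158)])/3+[350,160],.074)[:,:2]*1000
print("tin",P.mean(0),cv2.minAreaRect(P.astype(np.float32)))
E
```

```text
salt ((416.55950927734375, 234.53265380859375), (49.26655960083008, 89.43840789794922), 82.06885528564453) [416.60894048 234.89657093]
round [[0.4150492  0.23368229 0.006     ]]
tin [ 600.770128   -177.88081859] ((600.78076171875, -178.71983337402344), (55.753780364990234, 57.06591033935547), 74.59923553466797)
```

>>> step_arm --commands '[80,-0.0017,0.0025,-0.08,0,0,0,80,-0.0017,0.0025,-0.18,0,0,0,80,-0.0017,0.0025,-0.26,0,0,0,80,-0.0017,0.0025,-0.3,0,0,0,80,-0.0017,0.0025,-0.3,0,0,0,35,-0.0017,0.0025,-0.3,0,0,0,35,-0.0017,0.0025,-0.3,0,0,0,35,-0.0017,0.0025,-0.3,0,0,0,35,-0.0017,0.0025,-0.3,0,0,0,35,-0.0017,0.0025,-0.3,0,0,0]'

```text
clock: 15.4
position: [0.4177, 0.2349, 0.0212]
ee_rot: [0.066, 0.998, 0.001, 0.001]
ft_force: [-0.5, -0.3, 8.6]
grip_width: 0.582
grasp_force: 42.4
```

>>> step_arm --commands '[35,0,0,0.1,0,0,0,35,0.08,-0.03,0.13,0,0,0.05,35,0.16,-0.06,0.13,0,0,0.109,35,0.25,-0.09,0.13,0,0,0.109,35,0.33,-0.12,0.13,0,0,0.109,35,0.33,-0.12,0.13,0,0,0.109,35,0.33,-0.12,0.07,0,0,0.109,35,0.33,-0.12,0.02,0,0,0.109,35,0.33,-0.12,0.002,0,0,0.109,35,0.33,-0.12,0.001,0,0,0.109]'

```text
clock: 16.65
position: [0.6145, 0.163, 0.0213]
ee_rot: [-0.106, 0.994, 0.0, 0.0]
ft_force: [-0.0, -0.5, -1.9]
grip_width: 0.58
grasp_force: 43.5
```

>>> step_arm --commands '[35,0,0,-0.001,0,0,0,85,0,0,-0.001,0,0,0,85,0,0,-0.001,0,0,0,85,0,0,-0.001,0,0,0,85,0,0,0.1,0,0,0,85,0,0,0.2,0,0,0,85,0,0,0.28,0,0,0,85,0,0,0.28,0,0,0,85,0,0,0.28,0,0,0,85,0,0,0.28,0,0,0]'

```text
clock: 17.9
position: [0.614, 0.1622, 0.1868]
ee_rot: [-0.105, 0.994, -0.0, -0.001]
ft_force: [-0.4, 0.2, -0.5]
grip_width: 0.996
grasp_force: 0.0
```

```bash
python3 - <<'E'
from h import *
o=get_obs();print(o["position"],R.from_quat(o["ee_rot"]).as_matrix()[:,1],o["joint_pos"].round(2))
im,K,T=cam("wrist");cv2.imwrite("pics/w4.png",im[:,:,::-1])
im,K,T=cam("top");cv2.imwrite("pics/t4.png",im[:,:,::-1])
E
```

```text
[0.6139998  0.16218978 0.1867874 ] [-2.09683049e-01  9.77769355e-01 -3.26888975e-04] [-0.64  0.39  0.4   1.51 -0.16  1.27  1.57]
```

View pics/w4.png

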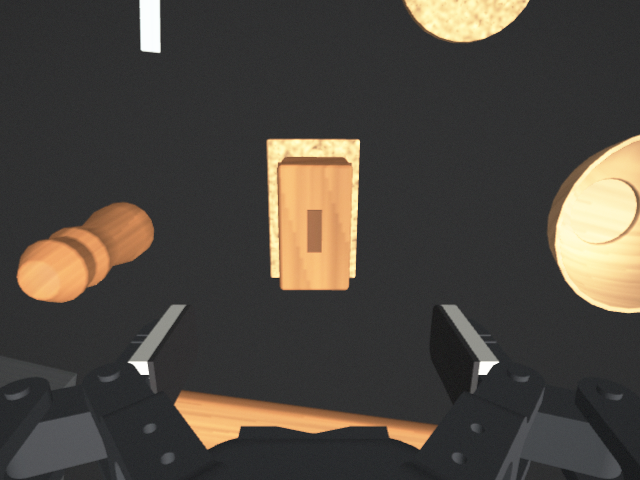

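The salt box stands centred and lined up on the oblong mat, with its top at (279..351, 165..290) over the mat at (267..359, 139..278). I'm going back to the jar.

>>> step_arm --commands '[85,-0.04,-0.08,0,0,0,-0.05,85,-0.08,-0.16,0,0,0,-0.1,85,-0.12,-0.24,0,0,0,-0.15,85,-0.16,-0.32,0,0,0,-0.2,85,-0.2,-0.4,0,0,0,-0.2,85,-0.24,-0.48,0,0,0,-0.2,85,-0.28,-0.56,0,0,0,-0.2,85,-0.337,-0.663,0,0,0,-0.2,85,-0.337,-0.663,0,0,0,-0.2,85,-0.337,-0.663,0,0,0,-0.2]'

```text
clock: 19.25
position: [0.4124, -0.2354, 0.1881]
ee_rot: [0.208, 0.978, 0.0, -0.0]
ft_force: [-0.2, 0.7, 0.5]
grip_width: 0.998
grasp_force: 0.0
```

```bash
python3 - <<'E'
from h import *
o=get_obs();print(o["position"],R.from_quat(o["ee_rot"]).as_matrix()[:,1],o["joint_pos"].round(2))
im,K,T=cam("wrist");cv2.imwrite("pics/w5.png",im[:,:,::-1])
g=cv2.medianBlur(cv2.cvtColor(im,cv2.COLOR_RGB2GRAY),5)
c=cv2.HoughCircles(g,cv2.HOUGH_GRADIENT,1.5,100,param1=80,param2=20,minRadius=32,maxRadius=50);print(c)
print(cast(K,T,c[0,:,:2],.082))
E
```

```text
[ 0.4123763  -0.23544077  0.18811399] [4.06149690e-01 9.13806520e-01 2.70575722e-04] [-0.34  0.    0.78  1.94 -0.    1.2   1.59]
[[[312.75  230.25   40.85 ]
  [221.25  399.75   37.4  ]
  [462.75  351.75   32.525]
  [639.75  119.25   36.35 ]]]
[[ 0.40871452 -0.23368404  0.082     ]
 [ 0.49998736 -0.34842377  0.082     ]
 [ 0.53394755 -0.17279347  0.082     ]
 [ 0.42534884 -0.02710456  0.082     ]]
```

View pics/w5.png

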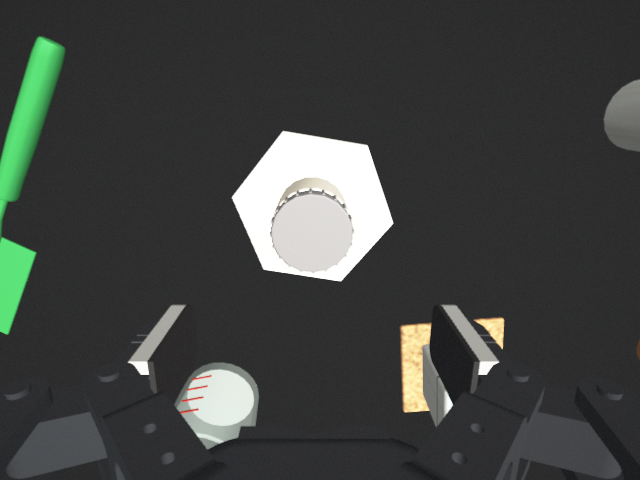

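The jar's lid is at (312,231), centred on the tile (hexagon middle about (312,208)), and the fingers straddle it.

>>> step_arm --commands '[85,-0.003,0.002,-0.06,0,0,0,85,-0.003,0.002,-0.16,0,0,0,85,-0.003,0.002,-0.23,0,0,0,85,-0.003,0.002,-0.267,0,0,0,85,-0.003,0.002,-0.267,0,0,0,40,-0.003,0.002,-0.267,0,0,0,40,-0.003,0.002,-0.267,0,0,0,40,-0.003,0.002,-0.267,0,0,0,40,-0.003,0.002,-0.267,0,0,0,40,-0.003,0.002,-0.267,0,0,0]'

```text
clock: 20.55
position: [0.4118, -0.2344, 0.0295]
ee_rot: [0.207, 0.978, 0.0, 0.001]
ft_force: [-1.3, 0.5, 6.6]
grip_width: 0.645
grasp_force: 41.4
```

>>> step_arm --commands '[40,0,0,0.1,0,0,0,40,0,0,0.18,0,0,0,40,0.05,0.09,0.2,0,0,0,40,0.1,0.18,0.2,0,0,0,40,0.1,0.28,0.2,0,0,0,40,0.1,0.38,0.2,0,0,0,40,0.1,0.48,0.2,0,0,0,40,0.1,0.58,0.2,0,0,0,40,0.05,0.68,0.2,0,0,0,40,0.0075,0.778,0.2,0,0,0]'

```text
clock: 21.8
position: [0.4167, 0.2286, 0.149]
ee_rot: [0.207, 0.978, 0.001, 0.0]
ft_force: [1.3, 1.3, -2.8]
grip_width: 0.637
grasp_force: 45.2
```

>>> step_arm --commands '[40,0,0,0,0,0,0,40,0,0,-0.1,0,0,0,40,0,0,-0.17,0,0,0,40,0,0,-0.195,0,0,0,40,0,0,-0.205,0,0,0,40,0,0,-0.206,0,0,0,40,0,0,-0.206,0,0,0,40,0,0,-0.206,0,0,0,40,0,0,-0.206,0,0,0,40,0,0,-0.206,0,0,0]'

```text
clock: 23.05
position: [0.4184, 0.2274, 0.0255]
ee_rot: [0.207, 0.978, 0.001, 0.0]
ft_force: [-1.5, -1.2, 7.1]
grip_width: 0.645
grasp_force: 46.0
```

>>> step_arm --commands '[40,0,0,0.008,0,0,0,40,-0.005,0.0077,0.008,0,0,0,40,-0.005,0.0077,0.008,0,0,0,40,-0.005,0.0077,0.001,0,0,0,40,-0.005,0.0077,0.001,0,0,0,85,-0.005,0.0077,0.001,0,0,0,85,-0.005,0.0077,0.001,0,0,0,85,-0.005,0.0077,0.001,0,0,0,85,-0.005,0.0077,0.1,0,0,0,85,-0.005,0.0077,0.2,0,0,0]'

```text
clock: 24.3
position: [0.4143, 0.231, 0.1456]
ee_rot: [0.207, 0.978, -0.001, -0.0]
ft_force: [1.6, 0.5, 0.0]
grip_width: 0.995
grasp_force: 0.0
```

```bash
python3 - <<'E'
from h import *
o=get_obs();print(o["position"],R.from_quat(o["ee_rot"]).as_matrix()[:,1],o["joint_pos"].round(2))
im,K,T=cam("wrist");cv2.imwrite("pics/w6.png",im[:,:,::-1])
E
```

```text
[0.41427404 0.23100398 0.14561199] [ 0.40529572  0.91418423 -0.0016043 ] [-0.98  0.06  0.39  1.97 -0.03  1.11  0.57]
```

View pics/w6.png

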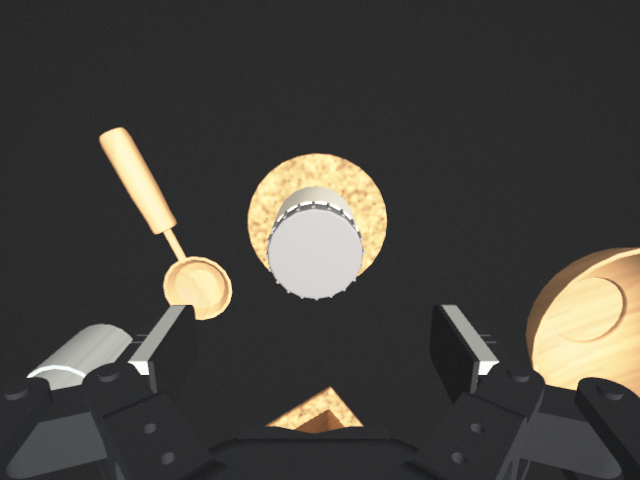

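The jar stands upright on the round mat, with its lid at (316,252) and the mat's middle at (317,222). I'll rise and go over the cup.

>>> step_arm --commands '[85,0,0,0.075,0,0,0,85,0.01,-0.08,0.075,0,0,0.05,85,0.03,-0.17,0.075,0,0,0.1,85,0.045,-0.26,0.075,0,0,0.161,85,0.055,-0.337,0.075,0,0,0.161,85,0.055,-0.337,0.075,0,0,0.161,85,0.055,-0.337,0.075,0,0,0.161,85,0.055,-0.337,0.075,0,0,0.161,85,0.055,-0.337,0.075,0,0,0.161,85,0.055,-0.337,0.075,0,0,0.161]'

```text
clock: 25.6
position: [0.4477, 0.0298, 0.1895]
ee_rot: [-0.045, 0.999, -0.0, -0.0]
ft_force: [0.2, 0.1, -0.6]
grip_width: 0.998
grasp_force: 0.0
```

```bash
python3 - <<'E'
from h import *
p=camera_params("wrist");K=p["mtx"]
W=np.eye(4);y=np.array([.4053,.9142,0]);W[:3,:3]=np.c_[np.cross(y,[0,0,-1]),y,[0,0,-1]];W[:3,3]=[.4143,.2310,.1456];T=np.linalg.inv(W@p["tool_from_camera"])
print("jar",cast(K,T,[(316,252)],.078),"mat",cast(K,T,[(317,222.5)],.006))
o=get_obs();print(o["position"],R.from_quat(o["ee_rot"]).as_matrix()[:,1],o["joint_pos"].round(2))
im,K,T=cam("wrist");cv2.imwrite("pics/w7.png",im[:,:,::-1])
E
```

```text
jar [[0.41347183 0.233862   0.078     ]] mat [[0.41550759 0.23429924 0.006     ]]
[0.44765611 0.02977912 0.18950041] [-8.94919191e-02  9.95987548e-01 -3.69619712e-05] [-0.79 -0.07  0.61  1.99  0.04  1.21  1.46]
```

View pics/w7.png

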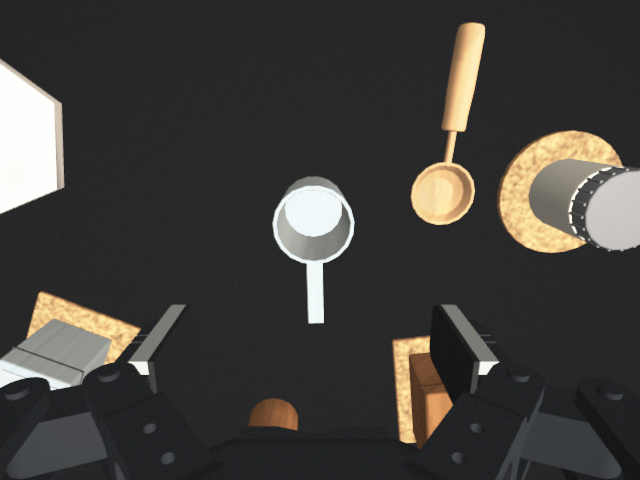

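The jar is within 2–3 mm of the mat's centre. The cup's rim is at (313,225) with radius 40 px, and its handle points straight down the image, square to the closing line.

```bash
python3 - <<'E'
from h import *
o=get_obs();p=camera_params("wrist");K=p["mtx"]
W=np.eye(4);W[:3,:3]=R.from_quat(o["ee_rot"]).as_matrix();W[:3,3]=o["position"];T=np.linalg.inv(W@p["tool_from_camera"])
print(cast(K,T,[(313.5,225)],.06)-o["position"])
E
```

```text
[[-0.00109881  0.00086577 -0.12951653]]
```

>>> step_arm --commands '[85,-0.002,0.0015,-0.06,0,0,0,85,-0.002,0.0015,-0.16,0,0,0,85,-0.002,0.0015,-0.25,0,0,0,85,-0.002,0.0015,-0.288,0,0,0,85,-0.002,0.0015,-0.288,0,0,0,40,-0.002,0.0015,-0.288,0,0,0,40,-0.002,0.0015,-0.288,0,0,0,40,-0.002,0.0015,-0.288,0,0,0,40,-0.002,0.0015,-0.288,0,0,0,40,-0.002,0.0015,-0.288,0,0,0]' --squeeze 30

```text
clock: 26.9
position: [0.4477, 0.0304, 0.0183]
ee_rot: [-0.044, 0.999, 0.001, 0.001]
ft_force: [-0.8, -1.1, 4.7]
grip_width: 0.674
grasp_force: 30.8
```

>>> step_arm --commands '[40,0,0,0.09,0,0,0,40,0,-0.05,0.11,0,0,-0.04,40,-0.01,-0.14,0.11,0,0,-0.08,40,-0.02,-0.23,0.11,0,0,-0.12,40,-0.03,-0.31,0.11,0,0,-0.167,40,-0.05,-0.38,0.11,0,0,-0.167,40,-0.0577,-0.444,0.11,0,0,-0.167,40,-0.0577,-0.444,0.11,0,0,-0.167,40,-0.0577,-0.444,0.06,0,0,-0.167,40,-0.0577,-0.444,0.03,0,0,-0.167]'

```text
clock: 28.15
position: [0.4122, -0.235, 0.0343]
ee_rot: [0.216, 0.976, 0.001, 0.0]
ft_force: [0.4, -0.3, -1.8]
grip_width: 0.675
grasp_force: 33.6
```

>>> step_arm --commands '[40,0,0,-0.006,0,0,0,40,0,0,-0.011,0,0,0,40,0,0,-0.012,0,0,0,40,0,0,-0.012,0,0,0,85,0,0,-0.012,0,0,0,85,0,0,-0.012,0,0,0,85,0,0,-0.012,0,0,0,85,0,0,0.08,0,0,0,85,0,0,0.18,0,0,0,85,0,0,0.25,0,0,0]'

```text
clock: 29.4
position: [0.412, -0.2367, 0.1869]
ee_rot: [0.217, 0.976, 0.0, 0.001]
ft_force: [0.4, -0.2, 0.3]
grip_width: 1.0
grasp_force: 0.0
```

>>> step_arm --commands '[85,0.05,0.08,0.1,0,0,0,85,0.06,0.16,0.1,0,0,0,85,0.06,0.25,0.1,0,0,0,85,0.06,0.35,0.1,0,0,0,85,0.06,0.4,0.1,0,0,0,85,0.06,0.4,0.1,0,0,0,85,0.06,0.4,0.1,0,0,0,85,0.06,0.4,0.1,0,0,0,85,0.06,0.4,0.1,0,0,0,85,0.06,0.4,0.1,0,0,0]'

```text
clock: 30.65
position: [0.4479, 0.0034, 0.2447]
ee_rot: [0.217, 0.976, 0.0, -0.0]
ft_force: [0.3, 0.6, -0.5]
grip_width: 0.996
grasp_force: 0.0
```

```bash
python3 - <<'E'
from h import *
im,K,T=cam("top");cv2.imwrite("pics/t8.png",im[:,:,::-1])
im,K,T=cam("scene");cv2.imwrite("pics/s8.png",im[:,:,::-1])
E
```

```text
(no output)
```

View pics/t8.png

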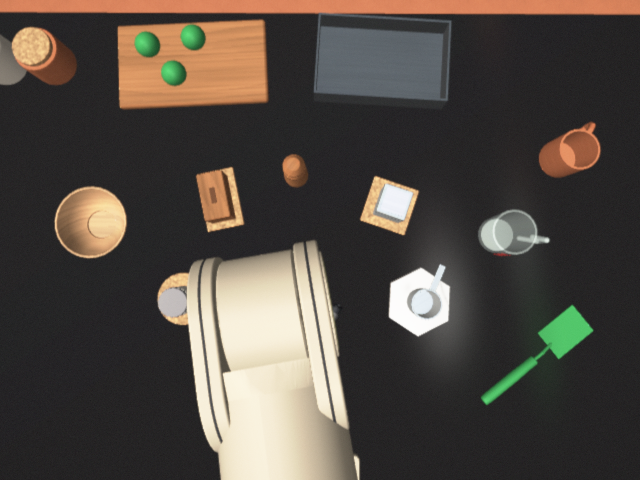

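View pics/s8.png

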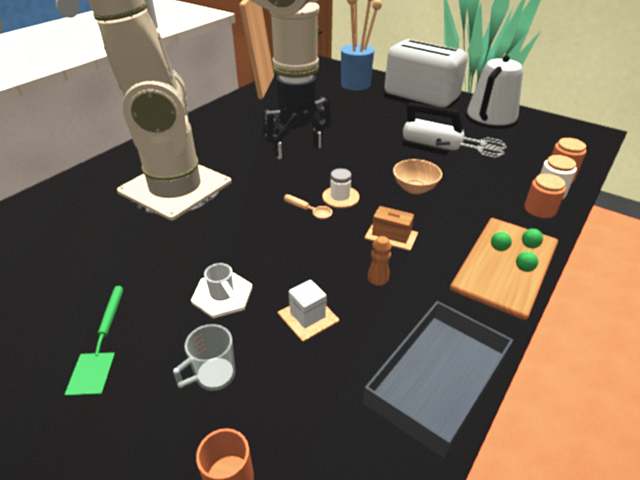

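Both views show everything in place: the jar on the round mat (173,302), the tin on the square mat (394,203), the salt box on the oblong mat (214,195) and the cup on the tile (423,301). The mill and jug haven't moved, and the arm is clear.

```bash
python3 -c "
from workcell import *
print(hand_in())"
```

```text
the job is handed in; nothing more can be done
None
```

I handed in the job at about 31 s: the jar, tin and salt box are centred on their own mats and the cup is on the tile, all upright, with the mill and jug unmoved; hand-in returned no verdict.

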